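# Put the stationery away in the divided tray

## Robot

A 7-joint arm with a two-finger parallel gripper is mounted at the origin on a cart in front of the work surface, level with it; the furniture and walls round the work are solid. World frame = base frame: x ahead of the robot, y to its left, z up, the work surface at z = 0. Lengths are in m, angles in rad, forces in N, time in s.
With the tool pointing down it reaches from about 0.425 to 0.925 m from the base axis. Payload 6.8 kg.
Tool frame: the origin (TCP) lies midway between the tips of the shut fingers; the grasp point (between the pads) lies r.grip_point_offset behind it (r.grip_point_offset is the distance from the TCP to the grasp point, in m); z points along the fingers, y is the line along which they close (so a half turn about z gives the same grasp; the last joint's range is limited). The gripper opens to 85 mm and grips with 20 to 120 N. Pads are 22 mm wide; open, the fingers measure 114 mm over their backs; the gripper's body (76 mm by 85 mm) begins 54 mm behind the grasp point. The pads swing forward as they close: fully open they stand 13 mm farther back than shut.
Start: joints at [-1.357, 0.477, 0.022, 1.555, -0.011, 1.109, -0.083], TCP at [0.213, 0.64, 0.231] pointing down, gripper open.
Joint ranges: [-2.96, 2.96], [-0.34, 2.1], [-1.41, 1.46], [0.24, 2.44], [-1.37, 4.51], [0.17, 1.92], [-2.96, 2.96]. Speed limits (rad/s): [2.39, 2.39, 3.14, 3.14, 3.14, 3.14, 3.14].

## Interface

Orientations are given as a rotation vector (axis times angle).
In Python, from bench import r gives the robot as it stands. The module is installed in compiled form; this text tells all that it offers.
- The arm moves only by the shell command python3 -m crank 'ROWS' [FORCE]. ROWS is JSON, a list of rows, each a list of 5 numbers: the shift along the world's x, y, z in units of 200 mm (1.0 is 200 mm), then the turn about the world's z in units of 45 degrees (1.0 is 45 degrees), then the opening, from -1 (shut) to 1 (fully open). In form: [[dx, dy, dz, turn, jaw], ...]. A call has 1 to 8 rows; each row shifts and turns the commanded pose from where the row before left it; what a row does not reach is not made up. A row lasts 1/12 s, in which the tool goes at most 41.7 mm and 7.16 degrees, less where a joint would pass 70% of its speed; a pose out of reach is approached as far as the arm can. A call with a number of a shift or a turn outside -1 to 1 is refused whole. A call with a gripper value outside its range is refused whole. The fingers move at their own pace and stop on an object; FORCE is the grip in N (left out, the last holds). Time passes only in rows, so rows that do not move let the fingers close. It gives the time, the measured TCP pose, the force, the opening and the grip force at its end, in the units of the state.
- r.get_obs(): the state, without advancing time (a new reading comes with each control period).
- r.grab_frame(name): name is "scene" or "top"; returns the picture (384x512x3 uint8, blue, green, red); there is no depth.
- r.camera_model(name): a dict with "fx", "fy", "cx", "cy" (pixels), "distortion" ([k1, k2, p1, p2, k3] as OpenCV has them; the pictures are not rectified), "R" (3x3) and "t" (3): a world point X has camera coordinates R X + t. Camera axes: x right, y down, z forward; pixel columns grow to the right and rows downward; lengths in m; the calibration is good to about 2 mm. A picture is of the moment at which its call begins. camera_model takes no time and is no camera call.
- r.hand_in(): hands the job in; it is judged then, once.
The state is a dict: "clock": time; "joints": joint angles; "qvel": joint speeds; "tau": joint torques, N m; "tcp_pos": TCP position; "orientation": TCP orientation; "contact_force": force on the tool from outside, world axes, zero at the start; "moment": the same for the moment, N m; "grip_width": finger opening in m; "gripper_force": force on a finger pad.
Only numpy, scipy, OpenCV 4.12 (cv2) and the standard library are available. Lean on these libraries where they do the work, as an engineer would, in place of code of your own. Each camera call takes 0.05 s, during which the arm holds its last target. There are 200 camera calls.

## Task

Put the stationery that lies about on the bare desk away in the divided tray: the stapler in the wide long compartment, the thick felt marker in the narrow long channel, the small thick note block in the plain square compartment and the eraser in the oblong slot of the other square one, each the right way up and lying flat on its compartment's floor. The thin pen and the large flat note pad look similar but do not belong in the tray: leave them, and all that is on the cork mat, where they lie.

Things in the scene. Friction and masses are not known exactly. Their poses are not given: they have to be found in the camera images.
- stapler: Loose black desk stapler, 34 x 131 x 46 mm (x, y, z), 0.19 kg, standing on its base. Origin: centre of its underside; y along its length, z up. Its arm (the upper part, 30 to 46 mm above the underside) does not hinge and is 32 mm wide: take it there, across x; below the arm it is narrower.
- marker: Loose thick felt marker, capped, lying flat, 17 x 135 x 18 mm (x, y, z; 16 mm wide between the fingers), 0.02 kg; does not roll. Origin: centre of its underside; y along its length, z up.
- note_block: Loose small thick block of sticky notes, 50 x 50 x 20 mm, 0.03 kg. Origin: centre of its underside; x and y square to its sides, z up.
- eraser: Loose eraser in a paper sleeve, 23 x 52 x 13 mm (x, y, z), 0.02 kg, lying flat. Origin: centre of its underside; y along its length, z up.
- pen: Thin ballpoint pen, 10 x 142 x 11 mm, loose, lying flat; resembles the marker but is thinner and has a pointed end and a clip. Does not belong in the tray: leave alone. Origin: centre of its underside; y along its length.
- note_pad: Large flat pad of sticky notes, 76 x 76 x 12 mm, loose; resembles the note block but is wider and flatter. Does not belong in the tray: leave alone. Origin: centre of its underside; x and y square to its sides.
- bin_wide: The wide long one, for the stapler: 60 x 160 mm outside, recess 54 mm (x) by 150 mm (y), thin walls all round. White ribs, grey floor, in a fixed wooden tray (212 x 172 mm, frame 13 mm high). Origin: centre of underside, 3 mm above the desk; z up; floor 3 mm, rim 9 mm above the origin. It may swap places with the other long one.
- bin_channel: The long one with a narrow channel between broad shoulders, for the marker: 60 x 160 mm outside, recess 34 mm (x) by 153 mm (y). White ribs, grey floor, in a fixed wooden tray (212 x 172 mm, frame 13 mm high). Origin: centre of underside, 3 mm above the desk; z up; floor 3 mm, rim 9 mm above the origin. It may swap places with the other long one.
- bin_square: The square one with a plain square recess, for the note block: 80 x 80 mm outside, recess 70 x 70 mm, thin walls. White ribs, grey floor, in a fixed wooden tray (212 x 172 mm, frame 13 mm high). Origin: centre of underside, 3 mm above the desk; z up; floor 3 mm, rim 9 mm above the origin. It may swap places with the other square one.
- bin_slot: The square one with an oblong slot, for the eraser: 80 x 80 mm outside, recess 40 mm (x) by 68 mm (y); 38 mm finger gaps down to the floor in the +x and -x shoulders. White ribs, grey floor, in a fixed wooden tray (212 x 172 mm, frame 13 mm high). Origin: centre of underside, 3 mm above the desk; z up; floor 3 mm, rim 9 mm above the origin. It may swap places with the other square one.

How it is judged:
By the outcome, as a careful person would: the job done as asked, in the order asked, and still so for the second after the job is handed in, with the robot touching nothing.
It also fails if it takes over 125 s, if anything falls off the work surface, if the arm or the gripper's body presses on something with over 40 N, if the wrist force passes 120 N, or if a joint passes its speed limit or range.

## Working session

There is one attempt and no reset: what is moved stays moved. The work goes in short steps, Python scripts to look and compute and a shell command to move; the robot and the scene stay as the last step left them, time stands still between calls to the robot, and variables do not carry over. Pictures are saved under pics/ and viewed, at most 14 in all, crops included, and the job is handed in when it is done.

```bash
mkdir -p pics
python3 - <<'E'
from bench import r
import cv2,numpy as np
for n in("top","scene"):
    im=r.grab_frame(n); cv2.imwrite(f"pics/{n}0.png",im); cv2.imwrite(f"pics/{n}0b.png",cv2.resize(im,(800,600),interpolation=cv2.INTER_CUBIC))
    m=r.camera_model(n); print(n,{k:np.round(v,4).tolist() for k,v in m.items()})
o=r.get_obs();print(o,r.grip_point_offset)
E
```

```text
top {'fx': 377.4748, 'fy': 377.4748, 'cx': 259.2671, 'cy': 197.402, 'distortion': [-0.1046, 0.0, 0.0, 0.0, 0.0], 'R': [[-0.0227, -0.9996, -0.0138], [-0.9937, 0.0241, -0.1098], [0.1101, 0.0112, -0.9939]], 't': [0.0028, 0.5259, 0.9324]}
scene {'fx': 499.4922, 'fy': 499.4922, 'cx': 255.8652, 'cy': 189.5256, 'distortion': [0.0024, 0.0, 0.0, 0.0, 0.0], 'R': [[0.5458, -0.8378, 0.0157], [-0.4867, -0.3322, -0.808], [0.6821, 0.4333, -0.589]], 't': [-0.2862, 0.2806, 0.8005]}
{'clock': 0.1, 'joints': array([-1.35709548,  0.47773883,  0.02237758,  1.55634973, -0.01151434,
        1.10934544, -0.08308503]), 'qvel': array([ 0.0005146 , -0.00031632,  0.00083174, -0.00236558, -0.00096751,
        0.00087719,  0.00172031]), 'tau': array([ 4.41475233e-03, -5.97762859e+01,  1.61389478e+00, -2.81952381e+01,
        1.28683928e-02,  5.09076417e-03, -1.51912855e-05]), 'tcp_pos': array([0.21334073, 0.63982017, 0.2304105 ]), 'orientation': array([-5.03285420e-01, -3.10086784e+00,  2.68039623e-03]), 'contact_force': array([ 0.10382936,  0.19224138, -0.28353797]), 'moment': array([ 0.0007974 ,  0.02615844, -0.01662182]), 'gripper_force': 0.0, 'grip_width': 0.08519565180596858} 0.0187
```

View pics/top0b.png

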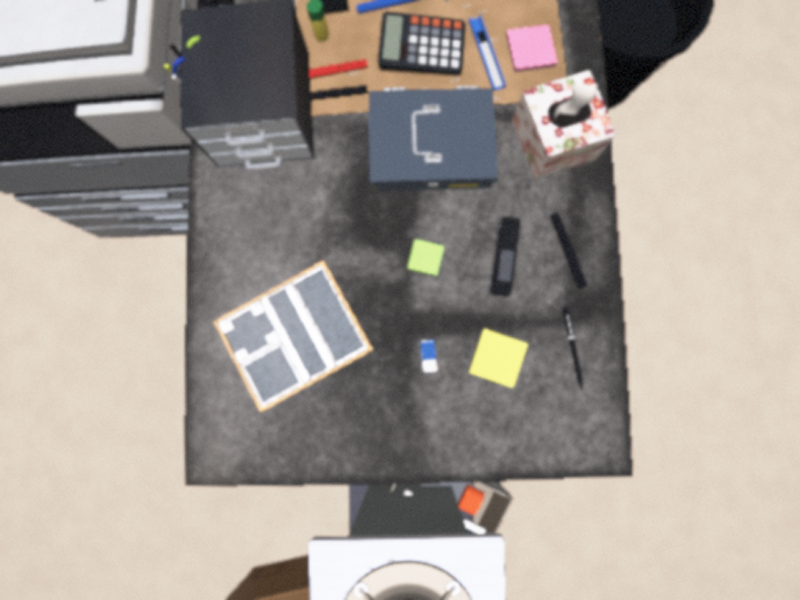

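View pics/scene0b.png

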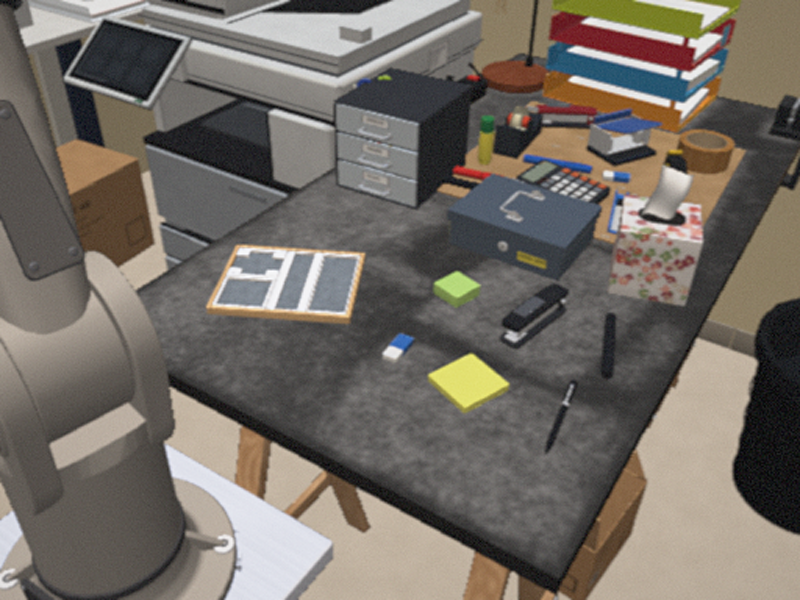

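The top view shows the tray at about (293,335), the green block at (426,257), the stapler at (505,256), the marker at (568,250), the eraser at (429,356), the yellow pad at (498,358) and the pen at (573,347), all in 800x600 pixels. The scene view confirms these. Next I'll enlarge crops to read positions more exactly.

```bash
cat > h.py <<'E'
from bench import r
import cv2,numpy as np
def world(n,uv,z):
    m=r.camera_model(n); K=np.array([[m['fx'],0,m['cx']],[0,m['fy'],m['cy']],[0,0,1]])
    p=cv2.undistortPoints(np.array(uv,float).reshape(-1,1,2),K,np.array(m['distortion']))[:,0]
    R=np.array(m['R']);t=np.array(m['t']); c=-R.T@t
    d=np.c_[p,np.ones(len(p))]@R
    s=(np.broadcast_to(z,len(p))-c[2])/d[:,2]
    return c+d*s[:,None]
def crop(n,x0,y0,w,h,k,out,im=None):
    im=r.grab_frame(n) if im is None else im
    c=cv2.resize(im[y0:y0+h,x0:x0+w],None,fx=k,fy=k,interpolation=cv2.INTER_CUBIC)
    for i in range(0,w,10): cv2.putText(c,str(x0+i),(i*k,8),0,.33,(0,255,255),1); cv2.line(c,(i*k,10),(i*k,14),(0,255,255),1)
    for i in range(10,h,10): cv2.putText(c,str(y0+i),(0,i*k+4),0,.33,(0,255,255),1); cv2.line(c,(24,i*k),(28,i*k),(0,255,255),1)
    cv2.imwrite(out,c)
E
python3 - <<'E'
from h import *
im=cv2.imread('pics/top0.png')
im=cv2.convertScaleAbs(im,alpha=1.8,beta=10)
crop('top',252,130,132,100,6,'pics/c1.png',im)
crop('top',130,160,110,105,5,'pics/c2.png',im)
E
```

```text
(no output)
```

View pics/c1.png

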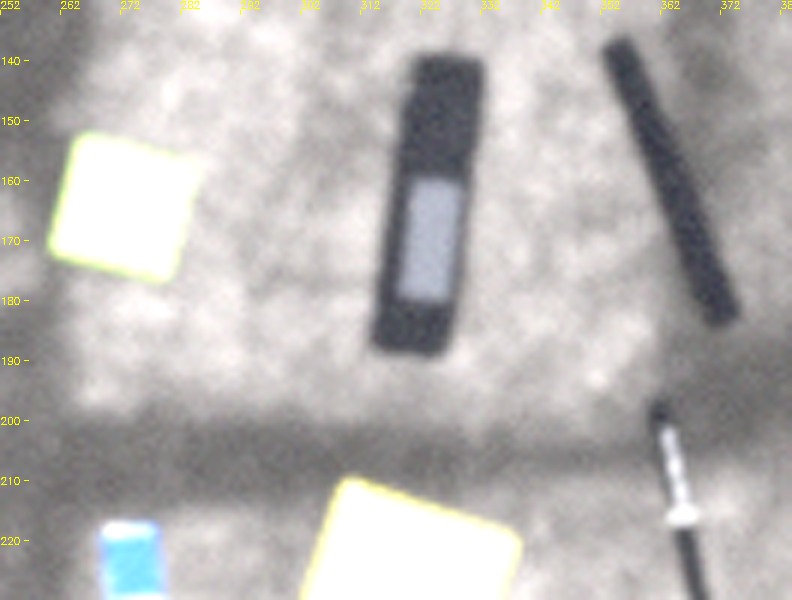

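View pics/c2.png

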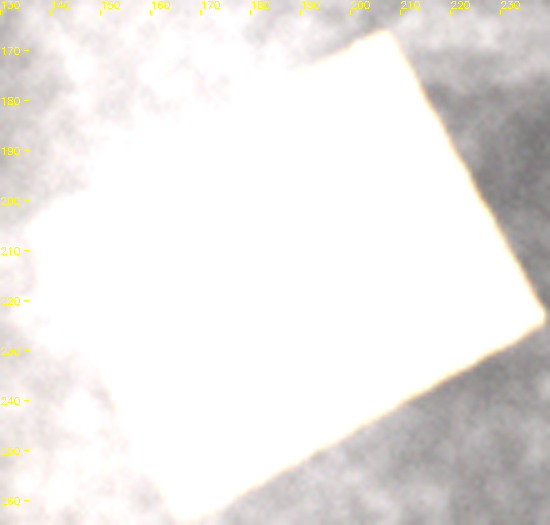

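Run:
```python
from h import *
im=cv2.imread('pics/top0.png')
crop('top',132,160,110,105,5,'pics/c3.png',im)
crop('top',255,205,90,50,8,'pics/c4.png',im)
```

```text
(no output)
```

View pics/c3.png

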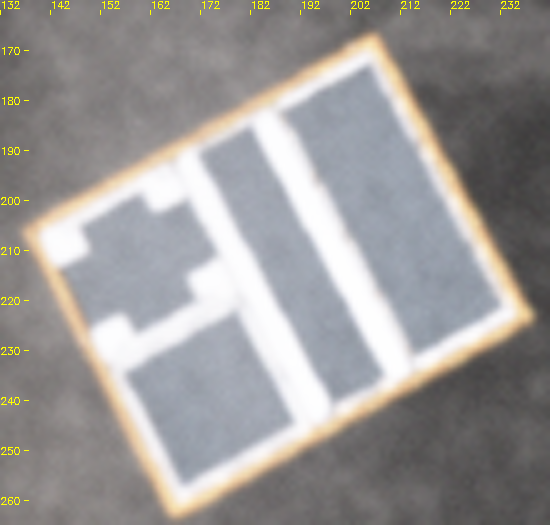

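View pics/c4.png

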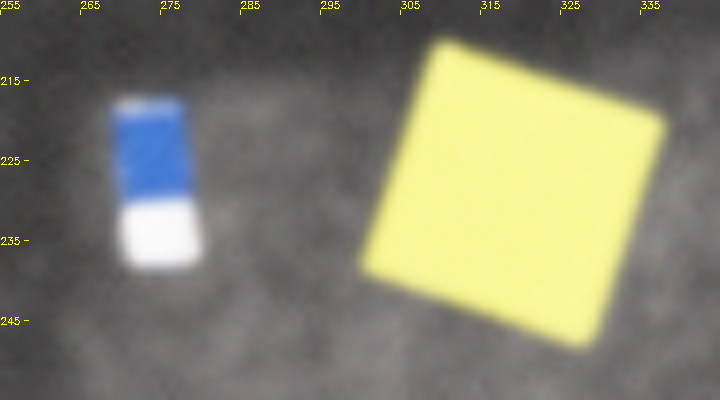

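```bash
cat > m.py <<'E'
from h import *
def f(x0,y0,k,pts,z): 
    return world('top',[(x0+(X+.5)/k-.5,y0+(Y+.5)/k-.5) for X,Y in pts],z)
def ang(v): return np.degrees(np.arctan2(v[1],v[0]))
A=lambda p:f(252,130,6,p,0)
def show(n,P):
    d=[np.linalg.norm(P[i]-P[(i+1)%4])*1e3 for i in range(4)]
    print(n,np.round(P[:,:2].mean(0),4),'sides',np.round(d),'ang',np.round([ang(P[1]-P[0]),ang(P[2]-P[1]),ang(P[3]-P[2]),ang(P[0]-P[3])],1))
if __name__=='__main__':
    m=r.camera_model('top');print('cam',-np.array(m['R']).T@m['t'])
    show('block',f(252,130,6,[(80,133),(198,155),(170,282),(50,250)],.02))
    show('stapler',f(252,130,6,[(416,55),(483,60),(443,355),(372,345)],.046))
    M=f(252,130,6,[(617,37),(724,326)],.012);print('marker',M.mean(0),ang(M[1]-M[0]),np.linalg.norm(M[1]-M[0]))
    show('eraser',f(255,205,8,[(113,100),(183,99),(203,264),(124,268)],.012))
    show('pad',f(255,205,8,[(440,37),(667,122),(590,348),(360,268)],.012))
    T=f(132,160,5,[(24,232),(374,33),(534,316),(176,516)],.013);show('tray',T)
    for n,p in dict(wide=[(280,107),(368,57),(502,307),(414,357)],chan=[(200,155),(250,125),(384,375),(333,405)],sq=[(128,372),(240,308),(297,420),(182,484)],slotblocks=[(64,248),(163,190),(212,277),(114,330)]).items(): show(n,f(132,160,5,p,.006 if n!='slotblocks' else .012))
    o=r.get_obs();from scipy.spatial.transform import Rotation as Ro
    print(o['tcp_pos'],ang(Ro.from_rotvec(o['orientation']).as_matrix()[:,1]))
E
python3 m.py
```

```text
cam [ 0.41995837 -0.02031383  0.98450068]
block [ 0.6141 -0.0453] sides [52. 57. 54. 53.] ang [-102.2  166.    73.4  -15.5]
stapler [ 0.6068 -0.1731] sides [ 29. 128.  30. 126.] ang [-95.5 169.7  80.6 -10.9]
marker [ 0.62120008 -0.285751    0.012     ] -162.93908745211314 0.13626960168515034
eraser [ 0.4493 -0.0455] sides [23. 53. 25. 54.] ang [ -90.6 -174.7   91.5    2.3]
pad [ 0.443  -0.1607] sides [78. 77. 78. 79.] ang [-112.   158.8   69.4  -21. ]
tray [0.4883 0.1799] sides [212. 171. 211. 169.] ang [ -61.6 -151.5  118.    28.6]
wide [0.5226 0.1207] sides [ 53. 150.  52. 150.] ang [ -61.5 -152.7  118.4   27.7]
chan [0.4934 0.1732] sides [ 31. 150.  31. 150.] ang [ -60.2 -152.2  119.2   27.8]
sq [0.4255 0.2153] sides [68. 66. 69. 65.] ang [ -61.5 -153.2  117.9   26. ]
slotblocks [0.4962 0.2527] sides [60. 53. 58. 51.] ang [ -60.9 -150.5  117.1   31.8]
[0.21334073 0.63982017 0.2304105 ] 71.56202599850612
```

```bash
cat > s.py <<'E'
from h import *
from scipy.spatial.transform import Rotation as Ro
import sys
o=r.get_obs();y=Ro.from_rotvec(o['orientation']).as_matrix()[:,1]
a=np.degrees(np.arctan2(y[1],y[0]))
print('t%.2f'%o['clock'],np.round(o['tcp_pos'],4),'ang%.1f'%a,'w%.4f'%o['grip_width'],'gf%.1f'%o['gripper_force'],'F',np.round(o['contact_force'],1),'q7 %.2f'%o['joints'][6])
if len(sys.argv)>4:
    T=np.array([float(v) for v in sys.argv[1:4]]);d=(float(sys.argv[4])-a+90)%180-90
    print('to go units',np.round((T-o['tcp_pos'])/.2,3),'turn',round(d/45,3))
E
M='[[0.082,-0.1694,-0.029,0.0075,0.3],[0.082,-0.1694,-0.029,0.0075,0.3],[0.082,-0.1694,-0.029,0.0075,0.3],[0.082,-0.1694,-0.029,0.0075,0.3]]' 
unset M
python3 -m crank '[[0.082,-0.169,-0.03,0.0075,0.3],[0.082,-0.169,-0.03,0.0075,0.3],[0.082,-0.169,-0.03,0.0075,0.3],[0.082,-0.169,-0.03,0.0075,0.3],[0.082,-0.169,-0.03,0.0075,0.3],[0.082,-0.169,-0.03,0.0075,0.3],[0.082,-0.169,-0.03,0.0075,0.3],[0.082,-0.169,-0.03,0.0075,0.3]]' 40
python3 -m crank '[[0.082,-0.169,-0.03,0.0075,0.3],[0.082,-0.169,-0.03,0.0075,0.3],[0.082,-0.169,-0.03,0.0075,0.3],[0.082,-0.169,-0.03,0.0075,0.3],[0.082,-0.169,-0.03,0.0075,0.3],[0.082,-0.169,-0.03,0.0075,0.3],[0.082,-0.169,-0.03,0.0075,0.3],[0.082,-0.169,-0.03,0.0075,0.3]]'
python3 -m crank '[[0.082,-0.169,-0.03,0.0075,0.3],[0.082,-0.169,-0.03,0.0075,0.3],[0.082,-0.169,-0.03,0.0075,0.3],[0.082,-0.169,-0.03,0.0075,0.3],[0.082,-0.169,-0.03,0.0075,0.3],[0.082,-0.169,-0.03,0.0075,0.3],[0.082,-0.169,-0.03,0.0075,0.3],[0.082,-0.169,-0.03,0.0075,0.3]]'
python3 s.py .6068 -.1731 .02 79.4
```

```text
clock: 0.77
tcp_pos: [0.345, 0.368, 0.1829]
orientation: [-0.43, -3.112, 0.0]
contact_force: [0.9, -0.2, -0.2]
grip_width: 0.0554
gripper_force: 0.0
clock: 1.43
tcp_pos: [0.4762, 0.0978, 0.135]
orientation: [-0.356, -3.121, -0.0]
contact_force: [0.8, 0.3, 0.2]
grip_width: 0.0555
gripper_force: 0.0
clock: 2.1
tcp_pos: [0.6073, -0.1725, 0.0866]
orientation: [-0.282, -3.128, -0.0]
contact_force: [0.6, 0.3, 0.4]
grip_width: 0.0556
gripper_force: 0.0
t2.10 [ 0.6073 -0.1725  0.0866] ang79.7 w0.0556 gf0.0 F [0.6 0.3 0.4] q7 1.73
to go units [-0.003 -0.003 -0.333] turn -0.006
```

```bash
python3 -m crank '[[-0.001,-0.001,-0.1,0,0.3],[-0.001,-0.001,-0.1,0,0.3],[-0.001,-0.001,-0.08,0,0.3],[0,0,-0.053,0,0.3],[0,0,0,0,0.3],[0,0,0,0,0.3]]'
python3 -m crank '[[0,0,0,0,-0.4],[0,0,0,0,-0.4],[0,0,0,0,-0.4],[0,0,0,0,-0.4],[0,0,0,0,-0.4],[0,0,0,0,-0.4]]' 50
python3 s.py
```

```text
clock: 2.6
tcp_pos: [0.6062, -0.1712, 0.0204]
orientation: [-0.283, -3.128, -0.0]
contact_force: [1.1, 0.2, 0.6]
grip_width: 0.0557
gripper_force: 0.0
clock: 3.1
tcp_pos: [0.6075, -0.1717, 0.0223]
orientation: [0.283, 3.126, -0.0]
contact_force: [-1.6, -0.8, 6.5]
grip_width: 0.0308
gripper_force: 49.6
t3.10 [ 0.6075 -0.1717  0.0223] ang79.7 w0.0308 gf49.6 F [-1.6 -0.8  6.5] q7 1.75
```

```bash
python3 -m crank '[[0,0,0.06,0,-0.4],[0,0,0.1,0,-0.4],[0,0,0.1,0,-0.4],[0,0,0.08,0,-0.4]]'
python3 -m crank '[[-0.02,0.06,0,0.04,-0.4],[-0.035,0.121,0,0.0715,-0.4],[-0.035,0.121,0,0.0715,-0.4],[-0.035,0.121,0,0.0715,-0.4],[-0.035,0.121,0,0.0715,-0.4],[-0.035,0.121,0,0.0715,-0.4],[-0.035,0.121,0,0.0715,-0.4],[-0.035,0.121,0,0.0715,-0.4]]'
python3 -m crank '[[-0.035,0.121,0,0.0715,-0.4],[-0.035,0.121,0,0.0715,-0.4],[-0.035,0.121,0,0.0715,-0.4],[-0.035,0.121,0,0.0715,-0.4],[-0.02,0.06,0,0.04,-0.4],[0,0,0,0,-0.4],[0,0,0,0,-0.4]]'
python3 s.py .5221 .1195 .027 118.3
```

```text
clock: 3.43
tcp_pos: [0.6068, -0.1714, 0.0908]
orientation: [0.283, 3.128, 0.0]
contact_force: [0.2, -0.1, -1.0]
grip_width: 0.0303
gripper_force: 50.0
clock: 4.1
tcp_pos: [0.5518, 0.0121, 0.0882]
orientation: [0.391, -3.116, -0.001]
contact_force: [0.1, -0.4, -1.6]
grip_width: 0.0303
gripper_force: 50.0
clock: 4.68
tcp_pos: [0.5208, 0.1191, 0.0885]
orientation: [0.78, -3.043, 0.0]
contact_force: [-0.1, -0.2, -1.7]
grip_width: 0.0306
gripper_force: 50.0
t4.68 [0.5208 0.1191 0.0885] ang118.7 w0.0306 gf50.0 F [-0.1 -0.2 -1.7] q7 1.76
to go units [ 0.006  0.002 -0.307] turn -0.01
```

Run:
```python
from h import *
a=r.grab_frame('top');b=r.grab_frame('scene')
c=cv2.resize(a[110:270,110:290],None,fx=3,fy=3,interpolation=cv2.INTER_CUBIC)[:480]
d=cv2.resize(b[100:260,100:300],None,fx=3,fy=3,interpolation=cv2.INTER_CUBIC)
cv2.imwrite('pics/s1.png',cv2.resize(np.hstack([c,d]),None,fx=.7,fy=.7,interpolation=cv2.INTER_AREA))
```

```text
(no output)
```

View pics/s1.png

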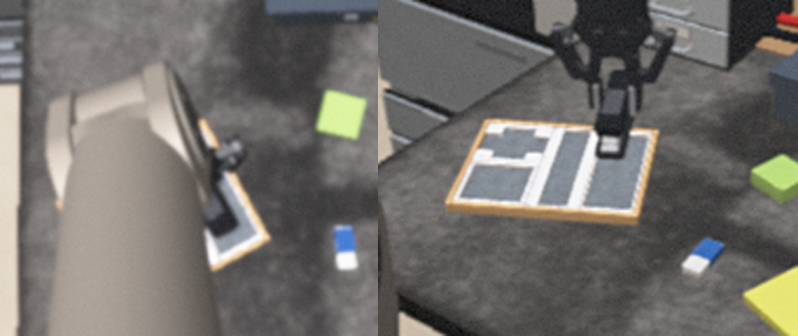

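The stapler hangs level and aligned above the wide right-hand compartment, so I'll lower it.

```bash
python3 -m crank '[[0.006,0.002,-0.1,-0.01,-0.4],[0,0,-0.1,0,-0.4],[0,0,-0.06,0,-0.4],[0,0,-0.03,0,-0.4],[0,0,-0.01,0,-0.4],[0,0,0,0,-0.4]]'
python3 s.py .5221 .1195 .027 118.3
```

```text
clock: 5.28
tcp_pos: [0.5226, 0.118, 0.0287]
orientation: [0.763, -3.046, 0.001]
contact_force: [0.5, 0.4, -0.9]
grip_width: 0.0305
gripper_force: 50.0
t5.28 [0.5226 0.118  0.0287] ang118.1 w0.0305 gf50.0 F [ 0.5  0.4 -0.9] q7 1.75
to go units [-0.002  0.007 -0.009] turn 0.004
```

```bash
python3 -m crank '[[0,0.003,-0.006,0,-0.4],[0,0,0,0,-0.1],[0,0,0,0,0.1],[0,0,0,0,0.2],[0,0,0,0,0.2],[0,0,0.05,0,0.2],[0,0,0.15,0,0.2],[0,0,0.2,0,0.2]]'
python3 s.py
python3 -m crank '[[0.041,-0.168,0,-0.02,-0.1],[0.041,-0.168,0,-0.02,-0.1],[0.041,-0.168,0,-0.02,-0.1],[0.041,-0.168,0,-0.02,-0.1],[0.041,-0.168,0,-0.02,-0.1],[0.041,-0.168,0,-0.02,-0.1]]'
python3 -m crank '[[0.041,-0.168,0,-0.02,-0.1],[0.041,-0.168,0,-0.02,-0.1],[0.041,-0.168,0,-0.02,-0.1],[0.041,-0.168,-0.05,-0.02,-0.1],[0.041,-0.168,-0.05,-0.02,-0.1],[0.041,-0.168,-0.05,-0.02,-0.1],[0,0,0,0,-0.1]]'
python3 s.py .6212 -.2858 .007 107.1
python3 - <<'E'
from h import *
a=r.grab_frame('top');b=r.grab_frame('scene')
c=cv2.resize(a[110:270,120:300],None,fx=3,fy=3,interpolation=cv2.INTER_CUBIC)[:480]
d=cv2.resize(b[140:300,100:300],None,fx=3,fy=3,interpolation=cv2.INTER_CUBIC)
cv2.imwrite('pics/s2.png',cv2.resize(np.hstack([c,d]),None,fx=.7,fy=.7,interpolation=cv2.INTER_AREA))
E
```

```text
clock: 5.95
tcp_pos: [0.5205, 0.1192, 0.1066]
orientation: [0.764, -3.041, 0.001]
contact_force: [0.5, 0.1, -1.0]
grip_width: 0.0513
gripper_force: 0.0
t5.95 [0.5205 0.1192 0.1066] ang118.2 w0.0513 gf0.0 F [ 0.5  0.1 -1. ] q7 1.75
clock: 6.45
tcp_pos: [0.5722, -0.0834, 0.1085]
orientation: [-0.62, 3.079, -0.0]
contact_force: [0.3, 0.1, -0.2]
grip_width: 0.0385
gripper_force: 0.0
clock: 7.03
tcp_pos: [0.6193, -0.2926, 0.0766]
orientation: [0.461, -3.105, 0.008]
contact_force: [-1.5, -1.0, 0.2]
grip_width: 0.0386
gripper_force: 0.0
t7.03 [ 0.6193 -0.2926  0.0766] ang106.9 w0.0386 gf0.0 F [-1.5 -1.   0.2] q7 2.31
to go units [ 0.009  0.034 -0.348] turn 0.005
```

View pics/s2.png

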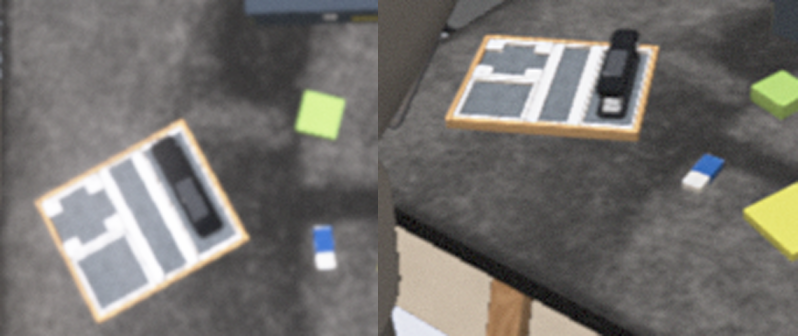

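The stapler stands upright in the wide compartment. Next is the marker.

```bash
python3 -m crank '[[0,0,0,0,-0.1],[0,0,0,0,-0.1],[0,0,0,0,-0.1]]'
python3 s.py .6212 -.2858 .008 107.1
```

```text
clock: 7.38
tcp_pos: [0.6216, -0.2816, 0.0782]
orientation: [-0.479, 3.104, 0.001]
contact_force: [0.2, 0.1, -0.9]
grip_width: 0.0382
gripper_force: 0.0
t7.38 [ 0.6216 -0.2816  0.0782] ang107.5 w0.0382 gf0.0 F [ 0.2  0.1 -0.9] q7 2.31
to go units [-0.002 -0.021 -0.351] turn -0.01
```

```bash
python3 -m crank '[[-0.002,-0.02,-0.1,-0.01,-0.1],[0,0,-0.1,0,-0.1],[0,0,-0.08,0,-0.1],[0,0,-0.05,0,-0.1],[0,0,-0.02,0,-0.1],[0,0,0,0,-0.1],[0,0,0,0,-0.1],[0,0,0,0,-0.1]]'
python3 s.py .6212 -.2858 .008 107.1
python3 -m crank '[[0,0,0,0,-0.8],[0,0,0,0,-0.8],[0,0,0,0,-0.8],[0,0,0,0,-0.8],[0,0,0,0,-0.8],[0,0,0,0,-0.8]]' 30
python3 s.py
```

```text
clock: 8.05
tcp_pos: [0.6216, -0.2877, 0.0088]
orientation: [-0.463, 3.106, -0.002]
contact_force: [0.5, 0.3, -0.1]
grip_width: 0.0383
gripper_force: 0.0
t8.05 [ 0.6216 -0.2877  0.0088] ang107.0 w0.0383 gf0.0 F [ 0.5  0.3 -0.1] q7 2.32
to go units [-0.002  0.009 -0.004] turn 0.003
clock: 8.55
tcp_pos: [0.6214, -0.2878, 0.0086]
orientation: [-0.463, 3.106, -0.001]
contact_force: [-0.5, -0.5, 5.1]
grip_width: 0.0158
gripper_force: 30.6
t8.55 [ 0.6214 -0.2878  0.0086] ang106.9 w0.0158 gf30.6 F [-0.5 -0.5  5.1] q7 2.32
```

```bash
python3 -m crank '[[0,0,0.08,0,-0.8],[0,0,0.15,0,-0.8],[0,0,0.15,0,-0.8],[0,0,0.05,0,-0.8]]'
python3 s.py .4933 .1722 .1 118.3
python3 -m crank '[[-0.023,0.082,0,0.009,-0.8],[-0.0457,0.164,0,0.018,-0.8],[-0.0457,0.164,0,0.018,-0.8],[-0.0457,0.164,0,0.018,-0.8],[-0.0457,0.164,0,0.018,-0.8],[-0.0457,0.164,0,0.018,-0.8],[-0.0457,0.164,0,0.018,-0.8],[-0.0457,0.164,0,0.018,-0.8]]'
python3 -m crank '[[-0.0457,0.164,0,0.018,-0.8],[-0.0457,0.164,0,0.018,-0.8],[-0.0457,0.164,0,0.018,-0.8],[-0.0457,0.164,0,0.018,-0.8],[-0.0457,0.164,0,0.018,-0.8],[-0.0457,0.164,0,0.018,-0.8],[-0.023,0.082,0,0.009,-0.8],[0,0,0,0,-0.8]]'
python3 -m crank '[[0,0,0,0,-0.8],[0,0,0,0,-0.8],[0,0,0,0,-0.8]]'
python3 s.py .4933 .1722 .0155 118.3
```

```text
clock: 8.88
tcp_pos: [0.6227, -0.2886, 0.0979]
orientation: [-0.462, 3.102, -0.005]
contact_force: [0.5, -1.6, 0.3]
grip_width: 0.0159
gripper_force: 29.9
t8.88 [ 0.6227 -0.2886  0.0979] ang106.9 w0.0159 gf29.9 F [ 0.5 -1.6  0.3] q7 2.31
to go units [-0.647  2.304  0.01 ] turn 0.253
clock: 9.55
tcp_pos: [0.5512, -0.04, 0.0933]
orientation: [0.628, -3.078, -0.0]
contact_force: [1.0, 0.4, -0.6]
grip_width: 0.0159
gripper_force: 29.9
clock: 10.22
tcp_pos: [0.4909, 0.1771, 0.0933]
orientation: [0.78, -3.043, -0.004]
contact_force: [-0.1, 1.0, 0.0]
grip_width: 0.0158
gripper_force: 29.9
clock: 10.47
tcp_pos: [0.493, 0.1701, 0.0934]
orientation: [0.764, -3.047, 0.001]
contact_force: [0.6, -1.1, 0.1]
grip_width: 0.016
gripper_force: 29.9
t10.47 [0.493  0.1701 0.0934] ang118.2 w0.0160 gf29.9 F [ 0.6 -1.1  0.1] q7 1.64
to go units [ 0.002  0.011 -0.389] turn 0.003
```

```bash
python3 -m crank '[[0.002,0.009,-0.1,0,-0.8],[0,0,-0.12,0,-0.8],[0,0,-0.1,0,-0.8],[0,0,-0.04,0,-0.8],[0,0,-0.015,0,-0.8],[0,0,-0.01,0,-0.8],[0,0,0,0,-0.8],[0,0,0,0,-0.8]]'
python3 s.py .4933 .1722 .015 118.3
```

```text
clock: 11.13
tcp_pos: [0.4939, 0.1736, 0.0174]
orientation: [-0.767, 3.045, 0.0]
contact_force: [0.2, -0.2, -0.1]
grip_width: 0.016
gripper_force: 29.9
t11.13 [0.4939 0.1736 0.0174] ang118.3 w0.0160 gf29.9 F [ 0.2 -0.2 -0.1] q7 1.64
to go units [-0.003 -0.007 -0.012] turn 0.001
```

```bash
python3 -m crank '[[-0.001,-0.003,-0.01,0,-0.8],[0,0,-0.002,0,-0.8],[0,0,0,0,-0.5],[0,0,0,0,-0.3],[0,0,0,0,-0.2],[0,0,0,0,-0.2],[0,0,0,0,-0.2]]'
python3 s.py
python3 -m crank '[[0,0,0.05,0,-0.2],[0,0,0.2,0,-0.2],[0,0,0.2,0,-0.2],[0,0,0,0,-0.2]]'
python3 -m crank '[[0.075,-0.137,0,-0.119,0.7],[0.075,-0.137,0,-0.119,0.7],[0.075,-0.137,0,-0.119,0.7],[0.075,-0.137,0,-0.119,0.7],[0.075,-0.137,0,-0.119,0.7],[0.075,-0.137,0,-0.119,0.7],[0.075,-0.137,0,-0.119,0.7],[0.075,-0.137,0,-0.119,0.7]]'
python3 -m crank '[[0,0,-0.1,0,0.7],[0,0,-0.1,0,0.7],[0,0,0,0,0.7],[0,0,0,0,0.7],[0,0,0,0,0.7]]'
python3 s.py .6141 -.0453 .003 75.4
python3 - <<'E'
from h import *
a=r.grab_frame('top');b=r.grab_frame('scene')
c=cv2.resize(a[130:270,130:310],None,fx=3,fy=3,interpolation=cv2.INTER_CUBIC)
d=cv2.resize(b[140:280,110:310],None,fx=3,fy=3,interpolation=cv2.INTER_CUBIC)
cv2.imwrite('pics/s3.png',cv2.resize(np.hstack([c,d]),None,fx=.7,fy=.7,interpolation=cv2.INTER_AREA))
E
```

```text
clock: 11.72
tcp_pos: [0.4929, 0.173, 0.0142]
orientation: [-0.768, 3.046, 0.0]
contact_force: [-0.1, -0.0, -0.6]
grip_width: 0.034
gripper_force: 0.0
t11.72 [0.4929 0.173  0.0142] ang118.3 w0.0340 gf0.0 F [-0.1 -0.  -0.6] q7 1.64
clock: 12.05
tcp_pos: [0.4971, 0.1746, 0.1112]
orientation: [-0.764, 3.036, 0.003]
contact_force: [0.8, 1.0, -1.0]
grip_width: 0.0346
gripper_force: 0.0
clock: 12.72
tcp_pos: [0.6135, -0.0475, 0.105]
orientation: [0.405, 3.115, 0.001]
contact_force: [0.4, 0.6, -0.2]
grip_width: 0.0727
gripper_force: 0.0
clock: 13.13
tcp_pos: [0.6133, -0.0458, 0.0653]
orientation: [0.397, 3.116, 0.001]
contact_force: [-0.5, -0.0, 0.2]
grip_width: 0.0725
gripper_force: 0.0
t13.13 [ 0.6133 -0.0458  0.0653] ang75.5 w0.0725 gf0.0 F [-0.5 -0.   0.2] q7 1.47
to go units [ 0.004  0.003 -0.311] turn -0.002
```

View pics/s3.png

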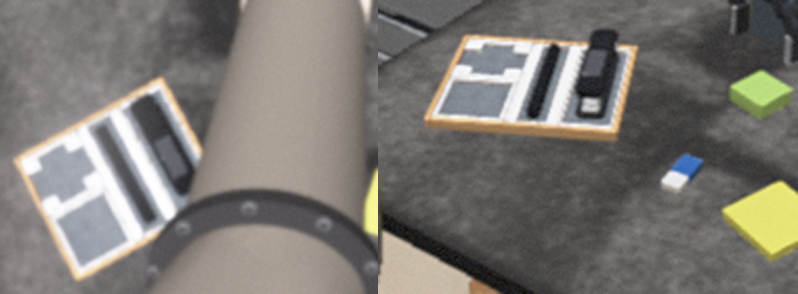

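The marker lies flat in the channel and the stapler is in the wide bin. Now the note block.

```bash
python3 -m crank '[[0.003,0.003,-0.1,0,0.7],[0,0,-0.1,0,0.7],[0,0,-0.07,0,0.7],[0,0,-0.03,0,0.7],[0,0,-0.01,0,0.7],[0,0,0,0,0.7],[0,0,0,0,0.7]]'
python3 s.py .6141 -.0453 .003 75.4
python3 -m crank '[[0,0,0,0,0.4],[0,0,0,0,0],[0,0,0,0,0],[0,0,0,0,0],[0,0,0,0,0],[0,0,0,0,0]]' 30
python3 s.py .6141 -.0453 .003 75.4
```

```text
clock: 13.82
tcp_pos: [0.6142, -0.0458, 0.0029]
orientation: [0.398, 3.115, 0.0]
contact_force: [1.0, 0.3, -0.1]
grip_width: 0.0726
gripper_force: 0.0
t13.82 [ 0.6142 -0.0458  0.0029] ang75.4 w0.0726 gf0.0 F [ 1.   0.3 -0.1] q7 1.49
to go units [-0.     0.002  0.   ] turn -0.001
clock: 14.32
tcp_pos: [0.6142, -0.0457, 0.0031]
orientation: [0.398, 3.115, 0.0]
contact_force: [-1.1, 0.3, 5.6]
grip_width: 0.0497
gripper_force: 32.1
t14.32 [ 0.6142 -0.0457  0.0031] ang75.4 w0.0497 gf32.1 F [-1.1  0.3  5.6] q7 1.49
to go units [-0.001  0.002 -0.   ] turn -0.001
```

```bash
python3 -m crank '[[0,0,0.08,0,0],[0,0,0.15,0,0],[0,0,0.15,0,0],[0,0,0.07,0,0]]'
python3 -m crank '[[-0.043,0.059,0,-0.05,0],[-0.086,0.118,0,-0.095,0],[-0.086,0.118,0,-0.095,0],[-0.086,0.118,0,-0.095,0],[-0.086,0.118,0,-0.095,0],[-0.086,0.118,0,-0.095,0]]'
python3 -m crank '[[-0.086,0.118,0,-0.095,0],[-0.086,0.118,0,-0.095,0],[-0.086,0.118,0,-0.095,0],[-0.086,0.118,0,-0.095,0],[-0.086,0.118,0,-0.095,0],[-0.043,0.059,0,-0.05,0],[0,0,0,0,0],[0,0,0,0,0]]'
python3 -m crank '[[0,0,0,0,0],[0,0,0,0,0]]'
python3 s.py .4251 .2145 .012 28.3
```

```text
clock: 14.65
tcp_pos: [0.615, -0.0459, 0.0955]
orientation: [0.398, 3.112, 0.001]
contact_force: [1.4, -0.4, 0.3]
grip_width: 0.0494
gripper_force: 31.4
clock: 15.15
tcp_pos: [0.5178, 0.0851, 0.0922]
orientation: [-1.033, -2.967, -0.0]
contact_force: [-0.4, 0.9, -1.0]
grip_width: 0.0492
gripper_force: 31.4
clock: 15.82
tcp_pos: [0.4239, 0.2146, 0.0922]
orientation: [1.609, 2.698, 0.0]
contact_force: [-0.3, -0.3, 0.9]
grip_width: 0.0491
gripper_force: 31.4
clock: 15.98
tcp_pos: [0.4251, 0.2128, 0.0922]
orientation: [1.615, 2.694, 0.0]
contact_force: [0.4, -0.1, -0.6]
grip_width: 0.0491
gripper_force: 31.4
t15.98 [0.4251 0.2128 0.0922] ang28.1 w0.0491 gf31.4 F [ 0.4 -0.1 -0.6] q7 0.18
to go units [ 0.     0.009 -0.401] turn 0.004
```

```bash
python3 -m crank '[[0,0.004,-0.1,0.004,0],[0,0,-0.12,0,0],[0,0,-0.1,0,0],[0,0,-0.05,0,0],[0,0,-0.02,0,0],[0,0,-0.01,0,0],[0,0,0,0,0],[0,0,0,0,0]]'
python3 s.py .4251 .2145 .0105 28.3
```

```text
clock: 16.65
tcp_pos: [0.425, 0.2149, 0.0129]
orientation: [1.609, 2.697, 0.002]
contact_force: [-0.2, 0.3, 1.1]
grip_width: 0.0496
gripper_force: 31.4
t16.65 [0.425  0.2149 0.0129] ang28.4 w0.0496 gf31.4 F [-0.2  0.3  1.1] q7 0.28
to go units [ 0.001 -0.002 -0.012] turn -0.001
```

```bash
python3 -m crank '[[0,0,-0.012,0,0],[0,0,0,0,0],[0,0,0,0,0.2],[0,0,0,0,0.4],[0,0,0,0,0.4],[0,0,0,0,0.4],[0,0,0,0,0.4]]'
python3 s.py
python3 -m crank '[[0,0,0.05,0,0.4],[0,0,0.2,0,0.4],[0,0,0.18,0,0.4],[0,0,0,0,0.4]]'
python3 -m crank '[[0.012,-0.13,0,0.145,0.4],[0.012,-0.13,0,0.145,0.4],[0.012,-0.13,0,0.145,0.1],[0.012,-0.13,0,0.145,0.1],[0.012,-0.13,0,0.145,0.1],[0.012,-0.13,0,0.145,0.1],[0.012,-0.13,0,0.145,0.1],[0.012,-0.13,0,0.145,0.1]]'
python3 -m crank '[[0.012,-0.13,0,0.145,0.1],[0.012,-0.13,0,0.145,0.1],[0,0,-0.1,0,0.1],[0,0,-0.1,0,0.1],[0,0,0,0,0.1],[0,0,0,0,0.1],[0,0,0,0,0.1]]'
python3 s.py .4493 -.0455 .0015 93.8
python3 - <<'E'
from h import *
a=r.grab_frame('top');b=r.grab_frame('scene')
c=cv2.resize(a[130:270,130:310],None,fx=3,fy=3,interpolation=cv2.INTER_CUBIC)
d=cv2.resize(b[140:280,110:310],None,fx=3,fy=3,interpolation=cv2.INTER_CUBIC)
cv2.imwrite('pics/s4.png',cv2.resize(np.hstack([c,d]),None,fx=.7,fy=.7,interpolation=cv2.INTER_AREA))
E
```

```text
clock: 17.23
tcp_pos: [0.4243, 0.2148, 0.0098]
orientation: [1.609, 2.698, 0.0]
contact_force: [0.6, 0.1, -0.0]
grip_width: 0.06
gripper_force: 0.0
t17.23 [0.4243 0.2148 0.0098] ang28.4 w0.0600 gf0.0 F [ 0.6  0.1 -0. ] q7 0.29
clock: 17.57
tcp_pos: [0.4276, 0.2161, 0.1013]
orientation: [1.609, 2.695, 0.013]
contact_force: [0.5, 1.2, 0.9]
grip_width: 0.0599
gripper_force: 0.0
clock: 18.23
tcp_pos: [0.4435, 0.0054, 0.0964]
orientation: [0.249, 3.131, 0.0]
contact_force: [0.2, -0.7, 0.2]
grip_width: 0.047
gripper_force: 0.0
clock: 18.82
tcp_pos: [0.4486, -0.0451, 0.0565]
orientation: [-0.1, 3.14, -0.0]
contact_force: [-0.6, 0.0, 0.1]
grip_width: 0.0471
gripper_force: 0.0
t18.82 [ 0.4486 -0.0451  0.0565] ang93.7 w0.0471 gf0.0 F [-0.6  0.   0.1] q7 1.78
to go units [ 0.004 -0.002 -0.275] turn 0.003
```

View pics/s4.png

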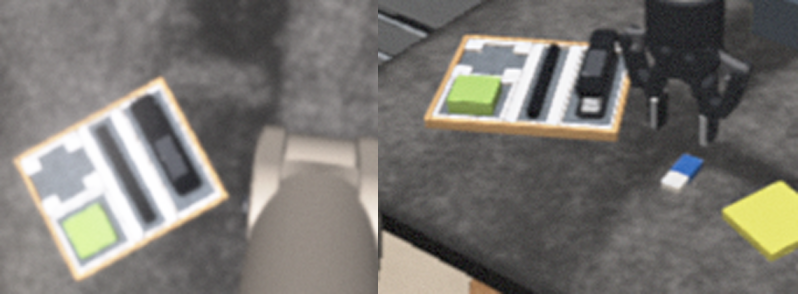

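The note block lies flat in the plain square compartment. Last is the eraser.

```bash
python3 -m crank '[[0.003,-0.001,-0.1,0,0.1],[0,0,-0.08,0,0.1],[0,0,-0.06,0,0.1],[0,0,-0.02,0,0.1],[0,0,-0.008,0,0.1],[0,0,0,0,0.1],[0,0,0,0,0.1]]'
python3 s.py .4493 -.0455 .003 93.8
python3 -m crank '[[0,0,0,0,-0.2],[0,0,0,0,-0.6],[0,0,0,0,-0.6],[0,0,0,0,-0.6],[0,0,0,0,-0.6],[0,0,0,0,-0.6]]' 25
python3 s.py
```

```text
clock: 19.5
tcp_pos: [0.4495, -0.0454, 0.0029]
orientation: [-0.1, 3.139, 0.0]
contact_force: [-0.4, -0.7, -0.2]
grip_width: 0.0472
gripper_force: 0.0
t19.50 [ 0.4495 -0.0454  0.0029] ang93.6 w0.0472 gf0.0 F [-0.4 -0.7 -0.2] q7 1.82
to go units [-0.001 -0.001  0.001] turn 0.004
clock: 20.0
tcp_pos: [0.4493, -0.0454, 0.0028]
orientation: [-0.1, 3.139, 0.0]
contact_force: [-0.6, -0.1, 5.7]
grip_width: 0.021
gripper_force: 24.5
t20.00 [ 0.4493 -0.0454  0.0028] ang93.6 w0.0210 gf24.5 F [-0.6 -0.1  5.7] q7 1.82
```

```bash
python3 -m crank '[[0,0,0.08,0,-0.6],[0,0,0.15,0,-0.6],[0,0,0.15,0,-0.6],[0,0,0.07,0,-0.6]]'
python3 -m crank '[[0.012,0.074,0,0.027,-0.6],[0.023,0.149,0,0.055,-0.6],[0.023,0.149,0,0.055,-0.6],[0.023,0.149,0,0.055,-0.6],[0.023,0.149,0,0.055,-0.6],[0.023,0.149,0,0.055,-0.6]]'
python3 -m crank '[[0.023,0.149,0,0.055,-0.6],[0.023,0.149,0,0.055,-0.6],[0.023,0.149,0,0.055,-0.6],[0.023,0.149,0,0.055,-0.6],[0.012,0.074,0,0.027,-0.6],[0,0,0,0,-0.6],[0,0,0,0,-0.6],[0,0,0,0,-0.6]]'
python3 s.py .4956 .2522 .0095 118.3
```

```text
clock: 20.33
tcp_pos: [0.4501, -0.0457, 0.095]
orientation: [-0.099, 3.137, 0.0]
contact_force: [1.5, -0.2, -0.6]
grip_width: 0.0208
gripper_force: 25.0
clock: 20.83
tcp_pos: [0.4743, 0.1198, 0.0925]
orientation: [-0.473, 3.105, 0.0]
contact_force: [1.0, -0.2, 0.1]
grip_width: 0.0212
gripper_force: 25.0
clock: 21.5
tcp_pos: [0.4949, 0.2504, 0.092]
orientation: [0.765, -3.046, 0.002]
contact_force: [-0.1, 0.3, -0.4]
grip_width: 0.0214
gripper_force: 25.0
t21.50 [0.4949 0.2504 0.092 ] ang118.2 w0.0214 gf25.0 F [-0.1  0.3 -0.4] q7 1.55
to go units [ 0.004  0.009 -0.412] turn 0.002
```

```bash
python3 -m crank '[[0.004,0.007,-0.1,0,-0.6],[0,0,-0.12,0,-0.6],[0,0,-0.1,0,-0.6],[0,0,-0.05,0,-0.6],[0,0,-0.025,0,-0.6],[0,0,-0.01,0,-0.6],[0,0,0,0,-0.6],[0,0,0,0,-0.6]]'
python3 s.py .4956 .2522 .0095 118.3
```

```text
clock: 22.17
tcp_pos: [0.4966, 0.2538, 0.012]
orientation: [-0.768, 3.045, 0.001]
contact_force: [0.2, -0.8, 0.6]
grip_width: 0.0213
gripper_force: 25.0
t22.17 [0.4966 0.2538 0.012 ] ang118.3 w0.0213 gf25.0 F [ 0.2 -0.8  0.6] q7 1.57
to go units [-0.005 -0.008 -0.013] turn -0.0
```

```bash
python3 -m crank '[[-0.003,-0.006,-0.012,0,-0.6],[0,0,-0.002,0,-0.6],[0,0,0,0,-0.4],[0,0,0,0,-0.2],[0,0,0,0,-0.2],[0,0,0,0,-0.2],[0,0,0,0,-0.2]]'
python3 s.py
python3 -m crank '[[0,0,0.05,0,-0.2],[0,0,0.15,0,-0.2],[0,0,0.2,0,-0.2],[0,0,0.2,0,-0.2],[0,0.0,0.1,0,-0.2]]'
python3 -m crank '[[-0.05,0.15,0,0,-0.2],[-0.05,0.15,0,0,-0.2],[-0.05,0.15,0,0,-0.2],[-0.05,0.15,0,0,-0.2],[-0.05,0.15,0,0,-0.2],[-0.05,0.15,0,0,-0.2],[-0.05,0.15,0,0,-0.2],[-0.05,0.15,0,0,-0.2]]'
python3 -m crank '[[-0.08,0.12,0,0,-0.2],[-0.08,0.12,0,0,-0.2],[0,0,0,0,-0.2],[0,0,0,0,-0.2]]'
python3 - <<'E'
from h import *
a=r.grab_frame('top');b=r.grab_frame('scene')
c=cv2.resize(a[130:270,130:390],None,fx=2,fy=2,interpolation=cv2.INTER_CUBIC)
d=cv2.resize(b[150:240,120:250],None,fx=4,fy=4,interpolation=cv2.INTER_CUBIC)
cv2.imwrite('pics/s5.png',cv2.resize(np.vstack([c,d]),None,fx=.93,fy=.93,interpolation=cv2.INTER_AREA))
E
```

```text
clock: 22.75
tcp_pos: [0.4952, 0.2526, 0.0083]
orientation: [0.769, -3.046, -0.0]
contact_force: [-0.7, -0.1, -0.5]
grip_width: 0.0342
gripper_force: 0.0
t22.75 [0.4952 0.2526 0.0083] ang118.3 w0.0342 gf0.0 F [-0.7 -0.1 -0.5] q7 1.57
clock: 23.17
tcp_pos: [0.4971, 0.2534, 0.1536]
orientation: [-0.767, 3.041, 0.003]
contact_force: [2.0, -0.0, 0.0]
grip_width: 0.0341
gripper_force: 0.0
clock: 23.83
tcp_pos: [0.4146, 0.4939, 0.1492]
orientation: [-0.769, 3.046, 0.0]
contact_force: [-0.5, 0.5, 0.0]
grip_width: 0.0345
gripper_force: 0.0
clock: 24.17
tcp_pos: [0.3811, 0.5424, 0.1487]
orientation: [0.775, -3.044, -0.001]
contact_force: [0.6, -1.1, -0.6]
grip_width: 0.0343
gripper_force: 0.0
```

View pics/s5.png

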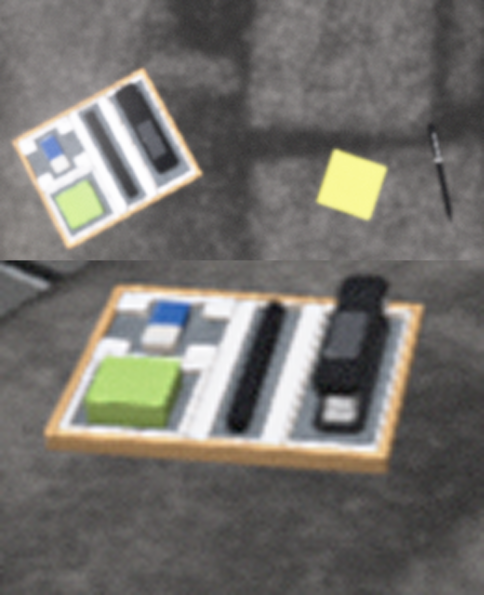

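All four items lie flat in their compartments. The pad and pen are untouched, and the arm is clear.

```bash
python3 -c "
from bench import r
print(r.hand_in())"
```

```text
the job is handed in; nothing more can be done
None
```

I put the stapler, marker, note block and eraser flat in their compartments, in that order, without touching the pen, the note pad or the cork mat, and handed the job in after about 24 s on the robot clock; no verdict came back.

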